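Set the stone-setting index head back one notch

ROBOT

A 6-joint arm with a two-finger parallel gripper is mounted at the origin on a cart in front of the work surface, level with it; the furniture and walls round the work are solid. World frame = base frame: x ahead of the robot, y to its left, z up, the work surface at z = 0. Lengths are in m, angles in rad, forces in N, time in s.
With the tool pointing down it reaches from about 0.35 to 0.975 m from the base axis. Payload 4.9 kg.
Tool frame: the origin (TCP) lies at the very end of the fingers, on their centre line; the grasp point (between the pads) lies 19 mm behind it; z points along the fingers, y is the direction in which the jaws open and shut (so a half turn about z gives the same grasp; the last joint's range is limited). The gripper opens to 85 mm and grips with 20 to 120 N. Pads are 22 mm wide; open, the fingers measure 114 mm over their backs; the gripper's body (76 mm by 85 mm) begins 54 mm behind the grasp point. The pads swing forward as they close: fully open they stand 13 mm farther back than shut.
Start: joints at [-1.255, 0.053, 1.613, -0, 1.476, -0.119], TCP at [0.263, -0.567, 0.231] pointing down, gripper open.
Joint ranges: [-3.01, 3.01], [-1.01, 2.22], [0.06, 2.58], [-1.02, 4.17], [0.09, 2.62], [-3.14, 3.14]. Speed limits (rad/s): [2.57, 2.57, 3.14, 3.14, 3.14, 3.14].

INTERFACE

Orientations are given as a rotation vector (axis times angle).
In Python, from station import ctrl gives the robot as it stands.
- The arm moves only by the tool step_arm, never from a script. Its argument "moves" is a list of rows, each a list of 5 numbers: the opening, from 0 (shut) to 1 (fully open), then the shift along the world's x, y, z in m, then the turn about the world's z in degrees. A call has 1 to 20 rows; each row shifts and turns the pose as measured when the row begins; what a row does not reach is not made up. A row lasts 1/8 s, in which the tool goes at most 62.5 mm and 10.7 degrees, less where a joint would pass 70% of its speed; a pose out of reach is approached as far as the arm can. A call is refused whole if a number of a shift passes 0.0625 or a number of a turn 10.7, either way. A call with a gripper value outside its range is refused whole. The fingers move at their own pace and stop on an object; "newtons" is the grip in N (left out, the last holds). Time passes only in rows, so rows that do not move let the fingers close. It gives the time, the measured TCP pose, the force and the opening at its end, in the units of the state.
- ctrl.get_obs(): the state, without advancing time (a new reading comes with each control period).
- ctrl.get_image(name): name is "scene" or "top"; returns a dict with "color" (480x640x3 uint8, red, green, blue), "camera_matrix" (3x3 intrinsics, pixels), "k1" (the pictures are not rectified: a ray, as slopes to the right and down, at radius r is drawn at 1 + k1 r^2 times it, then the intrinsics apply), "R" (3x3) and "t" (3): a world point X has camera coordinates R X + t. Camera axes: x right, y down, z forward; pixel columns grow to the right and rows downward; lengths in m; the calibration is good to about 2 mm. A picture is of the moment at which its call begins. There is no depth.
- ctrl.finish_job(): hands the job in, once; it reports no verdict.
Trained networks look in a picture, given as the dict that the camera call returned (one of the last four; its "shot" number tells which), for a name from the list of things; names that differ only in an ending like _2 or _b are one class to them, and where a whole thing is asked for, a point or a joint stands for the part that bears it (a point fixed in the world has none). Each returns a list of dicts, best first, with "p" (0 to 1); they miss things now and then, are a little off and sometimes report something else, mostly with a low value. They report only what shows in the picture. A call takes as long as a camera call.
- ctrl.spot_in(picture, query): "bbox" ([left, top, right, bottom] in pixels, round what is visible of it).
The state is a dict: "t": time; "q": joint angles; "dq": joint speeds; "effort": joint torques, N m; "tool_pos": TCP position; "tool_rot": TCP orientation; "contact_force": force on the tool from outside, world axes, zero at the start; "wrist_torque": the same for the moment, N m; "opening": finger opening in m.
Only numpy, scipy, OpenCV 4.12 (cv2) and the standard library are available. Lean on these libraries where they do the work, as an engineer would, in place of code of your own. Each camera call takes 0.05 s, during which the arm holds its last target.

TASK

The index head that carries the ring was fed one notch too far, past an empty stone seat: with the fingertips only, grasping nothing, flip its pawl up by the red thumb pin until it rests on its stop, then push the wheel backward by its upper brass pin (clockwise as seen from the front) until the tooth with the red dot has almost come to where the pawl's nose catches. Tip the pawl back so that it drops into that notch, then push the wheel gently on until the red-dotted tooth bears on the pawl. Go back just this one notch, force nothing, and leave the loose things round the head where they lie.

Things in the scene. Friction and masses are not known exactly. Their poses are not given: they have to be found in the camera images.
- index_head: Index head for stone setting, fixed to the bench: grey base 116 x 172 x 12 mm, aluminium bearing plate. Origin on the bench top, plumb under the wheel's centre. -x: its front (pins, ring), roughly towards the robot; +y: left as seen from the front; z up. Base spans y -110 to 62 mm. Wheel and pawl swing in its y-z plane; nothing stands above 165 mm, only the pawl lever and its pin above 132 mm.
- wheel_centre (a point): Centre of the steel wheel, 76 mm above the bench: 108 mm across, 8 mm thick, upright, shaft along the head's x, 12 saw teeth. In front, the arbor with the ring (27 mm across) reaches forward to x = -69 mm.
- index_wheel (a joint): Wheel angle, rad; positive is backward (top goes to the head's -y). One notch is 0.5236. At 0 a tooth bears on the pawl in the present notch (starts at -0.14 to -0.04); at 0.5236 the red-dotted tooth does, and the dropped pawl blocks further backward turning. Friction holds it; about 1.5 N at a pin turns it. Drop the pawl with the wheel at 0.3 to 0.48; above 0.52 it lands on a crest.
- wheel_pin (a point): Middle of the wheel's upper brass pin: 11 mm thick, along the head's x, free from x = -50 to -8 mm (this point: -30 mm), 42 mm from the shaft. At wheel angle q it is at y = 42*sin(0.436-q), z = 76+42*cos(0.436-q) mm in the head's frame: it starts left of the top; push its left side to the right (-y). The other two pins are 120 degrees away, low down.
- red_tooth (a point): Tip of the tooth marked with a red dot, 54 mm from the wheel's centre, mid-thickness. It starts at the wheel's top, slightly right, and comes to the pawl's nose when the wheel is one notch back.
- pawl (a joint): Pawl angle, rad. 0 to 0.09: nose down in a notch; 0.14: on a crest; 1.02: flipped up and over, on its stop. Only gravity holds it: below about 0.33 it falls into the wheel, above about 0.43 onto its stop; between, it may just stay. Under 1 N at the thumb pin moves it.
- pawl_hinge (a point): Hinge of the dark steel pawl, axis along the head's x, right of the wheel at y = -74, z = 72 mm in the head's frame. From it an arm rises left to the nose on the teeth and a lever rises to the red thumb pin.
- thumb_pin (a point): Middle of the pawl's red thumb pin: 13 mm thick, along the head's x, free from x = -50 to -4 mm (this point: -30 mm), 86 mm from the hinge. Pawl down: y = -48, z = 154 mm in the head's frame; flipped up: y = -130, z = 138 mm. Push its left side to the right (-y) to lift the pawl; push its right side to the left (+y) to tip it back: past its balance it drops by itself.
- tweezers2: Bystander, to be left alone: fine steel tweezers, 12 x 120 x 6 mm, lying flat. Origin at the centre of its underside.
- pin_tin: Bystander, to be left alone: round light-grey tin, 58 mm across, 24 mm high. Origin at the centre of its underside.
- loupe_10x: Bystander, to be left alone: folding loupe, black lens ring and white cover, 25 x 60 x 12 mm. Origin at the centre of its underside.
- white_dish: Bystander, to be left alone: small white porcelain dish, 56 mm across, 24 mm high. Origin at the centre of its underside.
- scriber2: Bystander, to be left alone: needle tool with a black handle, 8 x 91 x 8 mm, lying flat. Origin at the centre of its underside.

How it is judged:
On the way, in this order (a step that is already met when the one before it is completed fails the run):
1. the pawl is flipped up onto its stop, the wheel still in its first notch (value of joint pawl above 0.85 rad and value of joint index_wheel below 0.12 rad), for 0.2 s.
2. the pawl stays up while the wheel is pushed back most of one notch (value of joint pawl above 0.85 rad and value of joint index_wheel between 0.2 and 0.56 rad), for 0.2 s.
3. the pawl is dropped into the next notch (value of joint pawl below 0.11 rad and value of joint index_wheel between 0.2 and 0.56 rad), for 0.2 s.
At the end, for the whole second after the job is handed in: The wheel is at rest one notch back, 0.5236 rad with at most 0.05 rad of play left (and at most 0.04 rad beyond, for give), and the pawl is fully down in that notch (below 0.08 rad) (value of joint index_wheel between 0.4736 and 0.5636 rad and value of joint pawl below 0.08 rad and velocity of joint index_wheel between -0.05 and 0.05 rad/s); the robot touches nothing.
It fails at once if the wheel is fed forward out of its notch (value of joint index_wheel below -0.4 rad).
It fails at once if the wheel is pushed back far beyond one notch (value of joint index_wheel above 0.85 rad).
It fails at once if the wheel or the pawl is forced (over 40 N) (contact force between the fingers and index_head above 40 N).
It fails at once if a pin is taken between the fingers ((x of the grasp point in the frame of wheel_pin between -0.03 and 0.03 m and y of the grasp point in the frame of wheel_pin between -0.01 and 0.01 m and z of the grasp point in the frame of wheel_pin between -0.01 and 0.01 m and contact force between the fingers and index_head above 0.5 N) or (x of the grasp point in the frame of thumb_pin between -0.03 and 0.03 m and y of the grasp point in the frame of thumb_pin between -0.01 and 0.01 m and z of the grasp point in the frame of thumb_pin between -0.01 and 0.01 m and contact force between the fingers and index_head above 0.5 N)).
It fails at once if a loose thing near the head is moved, lifted or carried more than 20 mm (distance of any of tweezers2, pin_tin, loupe_10x, white_dish, scriber2 from where it was at the start of the episode above 0.02 m).
It also fails if it takes over 64 s, if anything falls off the work surface, if the arm or the gripper's body presses on something with over 40 N, if the wrist force passes 120 N, or if a joint passes its speed limit or range.

## Working session

There is one attempt and no reset: what is moved stays moved. The work goes in short steps, Python scripts to look and compute and a tool call to move; the robot and the scene stay as the last step left them, time stands still between calls to the robot, and variables do not carry over. Pictures are saved under pics/ and viewed, and the job is handed in when it is done.

Besides the shell and the picture viewer there is one more tool, called after "Emit:" in YAML: its name, and indented under it one key for each argument. step_arm: Moves the arm, as the interface text tells. Its arguments: {"type":"object","properties":{"moves":{"type":"array","items":{"type":"array","items":{"type":"number"}}},"newtons":{"type":"number"}},"required":["moves"]}

```bash
mkdir -p pics; ls; python3 - <<'E'
from station import ctrl
import cv2
o=ctrl.get_obs(); print(o)
for n in("scene","top"):
    p=ctrl.get_image(n); cv2.imwrite(f"pics/{n}0.png",p["color"][:,:,::-1])
    print(n,p["camera_matrix"],p["k1"],p["R"],p["t"],p["shot"])
    for q in["index_head","wheel_centre","wheel_pin","thumb_pin","pawl_hinge","red_tooth","pawl","tweezers2","pin_tin","loupe_10x","white_dish","scriber2"]:
        print(q,[(d["bbox"],round(d["p"],2)) for d in ctrl.spot_in(p,q)[:2]])
E
```

```text
pics
{'t': 0.0, 'q': array([-1.25500182e+00,  5.33917379e-02,  1.61432064e+00, -2.60881060e-05,
        1.47595148e+00, -1.18994172e-01]), 'dq': array([ 0.00098768, -0.0002392 ,  0.00104522,  0.00158998,  0.00102364,
        0.00080022]), 'effort': array([ 2.42085189e-04, -3.93680799e+01, -3.70175171e+01, -1.46939415e-04,
        7.18542491e-03,  1.49207196e-06]), 'tool_pos': array([ 0.26306416, -0.56625515,  0.23002546]), 'tool_rot': array([-3.06563721e+00, -6.77157450e-01,  3.59980111e-04]), 'contact_force': array([-0.33991944,  0.86350782, -0.62983474]), 'wrist_torque': array([-0.00917277,  0.04194455, -0.00920398]), 'opening': 0.08528260279846818}
scene [[604.55329845   0.         322.55254961]
 [  0.         604.55329845 244.27842133]
 [  0.           0.           1.        ]] 0.014117547441604199 [[-0.88391355 -0.46741788  0.01474346]
 [-0.34927526  0.6388785  -0.68544952]
 [ 0.31097208 -0.61102764 -0.72797086]] [0.48567614 0.26895499 0.94983939] 1
index_head [([256.3, 207.4, 352.6, 322.8], 0.73)]
wheel_centre [([257.5, 208.9, 350.3, 321.7], 0.9)]
wheel_pin [([284.8, 231.8, 335
[... 576 characters left out ...]
.01216766 -0.9998492   0.01239089]
 [-0.9840209   0.0097718  -0.17778467]
 [ 0.17763678 -0.01435612 -0.9839914 ]] [0.00663204 0.54682291 0.86129291] 2
index_head [([280.9, 197.2, 367.5, 257.7], 0.68)]
wheel_centre [([286.1, 194.1, 366.7, 261.8], 0.82)]
wheel_pin [([283.1, 213.9, 336.8, 254.3], 0.62)]
thumb_pin []
pawl_hinge [([278.1, 190.3, 365.0, 258.7], 0.68)]
red_tooth [([284.3, 211.7, 338.9, 258.0], 0.68)]
pawl [([333.0, 207.0, 353.7, 239.3], 0.55)]
tweezers2 [([331.5, 206.4, 353.4, 237.1], 0.38)]
pin_tin [([240.2, 227.1, 269.1, 259.5], 0.59)]
loupe_10x [([265.1, 275.4, 291.4, 293.8], 0.62)]
white_dish [([381.5, 249.2, 408.9, 274.8], 0.92)]
scriber2 [([382.5, 209.9, 408.6, 212.4], 0.43)]
```

```bash
python3 - <<'E'
import cv2
a=cv2.imread("pics/scene0.png")[190:370,220:420]; cv2.imwrite("pics/sc_crop.png",cv2.resize(a,None,fx=3.3,fy=3.3,interpolation=cv2.INTER_CUBIC))
a=cv2.imread("pics/top0.png")[170:310,220:430]; cv2.imwrite("pics/top_crop.png",cv2.resize(a,None,fx=3.8,fy=3.8,interpolation=cv2.INTER_CUBIC))
E
```

```text
(no output)
```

View pics/scene0.png

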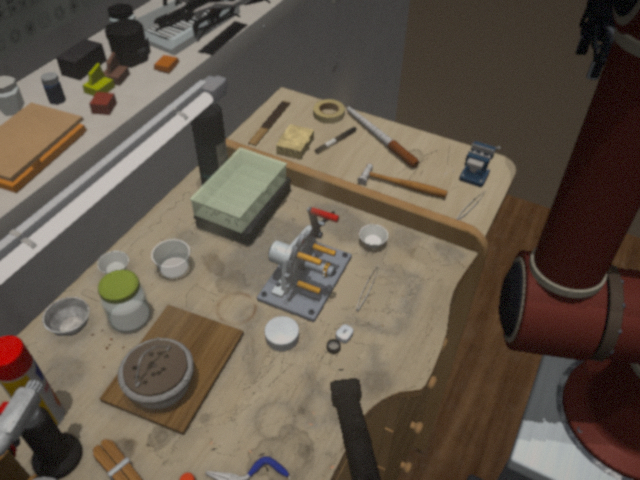

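View pics/sc_crop.png

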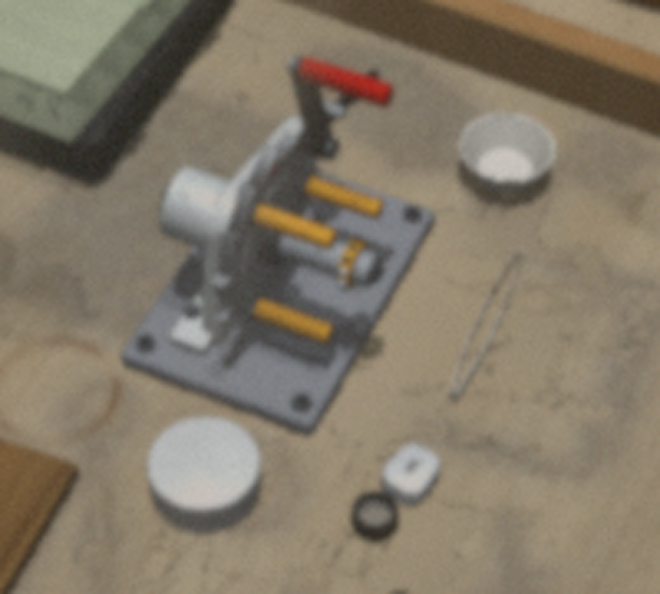

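View pics/top_crop.png

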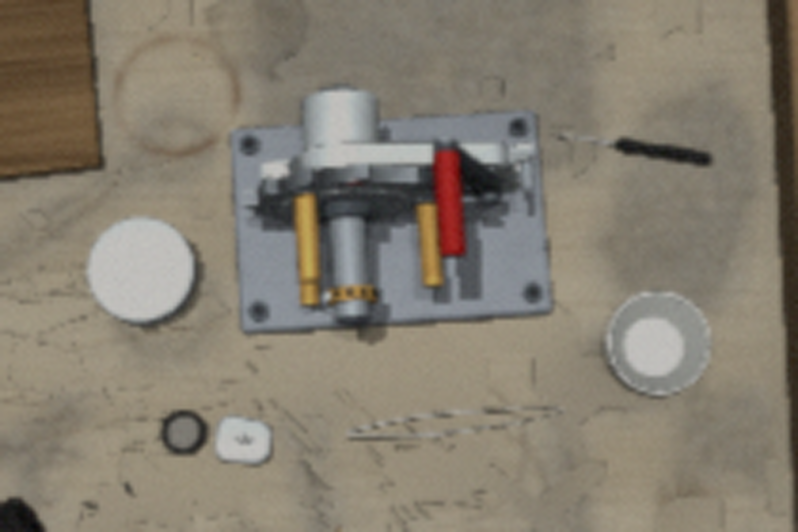

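```bash
cat > h.py <<'E'
import numpy as np, cv2
from station import ctrl
def proj(p,X):
    c=np.atleast_2d(X)@np.array(p["R"]).T+p["t"]; s=c[:,:2]/c[:,2:]
    s=s*(1+p["k1"]*(s**2).sum(1,keepdims=True)); K=p["camera_matrix"]
    return s*[K[0,0],K[1,1]]+[K[0,2],K[1,2]]
def h2w(pose,P):
    x,y,a=pose; P=np.atleast_2d(P); c,s=np.cos(a),np.sin(a)
    return np.c_[x+c*P[:,0]-s*P[:,1], y+s*P[:,0]+c*P[:,1],P[:,2]]
def wpin(q,x=-.03): return [x,.042*np.sin(.436-q),.076+.042*np.cos(.436-q)]
# thumb pin: angle at pawl 0
r=np.hypot(26,82)/1000; a0=np.arctan2(.082,.026)
def tpin(g,x=-.03): return [x,-.074+r*np.cos(a0+g),.072+r*np.sin(a0+g)]
E
python3 - <<'E'
from h import *
from scipy.optimize import least_squares
S=ctrl.get_image("scene");T=ctrl.get_image("top")
s=lambda u,v:np.array([u/3.3+220,v/3.3+190])
t=lambda u,v:np.array([u/3.8+220,v/3.8+170])
def pts(v):
    x,y,a,xf,q,g=v
    hb=[[xf,.062,.012],[xf,-.11,.012],[xf+.116,.062,.012],[xf+.116,-.11,.012]]
    return [(T,hb[0],t(243,330)),(T,hb[1],t(551,311)),(T,hb[2],t(232,131)),(T,hb[3],t(537,112)),
     (S,hb[0],s(310,430)),(S,hb[1],s(434,213)),(S,hb[2],s(123,356)),
     (T,tpin(g,-.05),t(453,254)),(S,tpin(g,-.05),s(388,92)),(T,wpin(q,-.05),t(310,304)),(S,wpin(q,-.05),s(332,234)),
     (S,wpin(q+2.0944,-.05),s(379,206)),(S,wpin(q-2.0944,-.05),s(328,331)),(T,wpin(q+2.0944,-.05),t(433,284))]
f=lambda v:np.concatenate([proj(p,h2w(v[:3],P))[0]-uv for p,P,uv in pts(v)])
R=least_squares(f,[.5,0,0,-.07,-.1,0],loss='soft_l1',x_scale=.1)
print(R.x.round(4)); print(f(R.x).reshape(-1,2).round(1))
for P in([0,0,0],tpin(R.x[5]),wpin(R.x[4])): print(h2w(R.x[:3],P).round(4))
E
```

```text
[ 0.5846  0.023   0.0539 -0.0607 -0.0485  0.0138]
[[-0.8  0.5]
 [ 0.6  0.3]
 [-0.7 -1.2]
 [-0.2 -1.1]
 [ 1.4 -0.8]
 [ 2.1 -0.8]
 [-0.4 -0.9]
 [ 0.3 -0.9]
 [ 0.6  1. ]
 [ 0.1 -7.5]
 [ 0.2  1.6]
 [ 0.2  1.2]
 [ 0.2  0.8]
 [-0.1 -0.8]]
[[0.5846 0.023  0.    ]]
[[ 0.5572 -0.0277  0.1544]]
[[0.5535 0.0409 0.1132]]
```

Emit:
step_arm:
  moves:
    - [0,0.02,0.04,0.005,-1.5]
    - [0,0.02,0.04,0.005,-1.5]
    - [0,0.02,0.04,0,-1.5]
    - [0,0.02,0.04,0,-1.5]
    - [0,0.02,0.04,0,-1.5]
    - [0,0.02,0.04,0,-1.5]
    - [0,0.02,0.04,0,-1.5]
    - [0,0.02,0.04,0,-1.5]
    - [0,0.02,0.04,0,-1.5]
    - [0,0.02,0.04,0,-1.5]
    - [0,0.02,0.04,0,-1.5]
    - [0,0.02,0.04,0,-1.5]
    - [0,0,0,0,0]
  newtons: 30

```text
t: 3.02
tool_pos: [0.5084, -0.0716, 0.2435]
tool_rot: [3.133, 0.169, 0.009]
contact_force: [0.3, -0.9, 0.5]
opening: 0.0004
```

```bash
cat >> h.py <<'E'
POSE=np.array([.5846,.023,.0539])
def st():
    o=ctrl.get_obs(); p=o["tool_pos"]; x,y,a=POSE; d=p-[x,y,0]
    Rm=cv2.Rodrigues(np.array(o["tool_rot"]))[0]
    print("t",round(o["t"],2),"head xyz mm",(1e3*np.array([np.cos(a)*d[0]+np.sin(a)*d[1],-np.sin(a)*d[0]+np.cos(a)*d[1],d[2]])).round(1),"world",p.round(4),"F",o["contact_force"].round(2),"open",round(o["opening"],4))
    print(" tool y",Rm[:,1].round(3),"z",Rm[:,2].round(3),"yaw err to head -y deg",np.degrees(np.arctan2(Rm[1,1],Rm[0,1])+np.pi/2-a).round(2),"q",o["q"].round(2))
E
python3 -c "from h import *;st()"
```

```text
t 3.02 head xyz mm [-81.2 -90.4 243.5] world [ 0.5084 -0.0716  0.2435] F [ 0.28 -0.87  0.48] open 0.0004
 tool y [ 0.108 -0.994  0.004] z [ 0.006 -0.004 -1.   ] yaw err to head -y deg 3.09 q [-0.28 -0.23  1.86 -0.    1.51  1.18]
```

Emit:
step_arm:
  moves:
    - [0,0.02,0.035,0,-1.5]
    - [0,0.02,0.035,0,-1.5]
    - [0,0.007,0.013,-0.03,0]
    - [0,0,0,-0.03,0]
    - [0,0,0,0,0]

```text
t: 3.65
tool_pos: [0.5564, 0.0096, 0.1835]
tool_rot: [3.133, 0.08, 0.011]
contact_force: [-0.8, -0.1, 0.3]
opening: -0.0001
```

```bash
python3 - <<'E'
from h import *
st()
S=ctrl.get_image("scene");cv2.imwrite("pics/s1.png",cv2.resize(S["color"][170:350,220:420,::-1],None,fx=3.3,fy=3.3,interpolation=cv2.INTER_CUBIC))
T=ctrl.get_image("top");cv2.imwrite("pics/t1.png",cv2.resize(T["color"][170:310,220:430,::-1],None,fx=3.8,fy=3.8,interpolation=cv2.INTER_CUBIC))
E
```

```text
t 3.65 head xyz mm [-28.9 -11.9 183.5] world [0.5564 0.0096 0.1835] F [-0.82 -0.05  0.28] open -0.0001
 tool y [ 0.051 -0.999  0.008] z [ 0.008 -0.007 -1.   ] yaw err to head -y deg -0.17 q [-0.11 -0.08  1.83 -0.01  1.39  1.41]
```

View pics/s1.png

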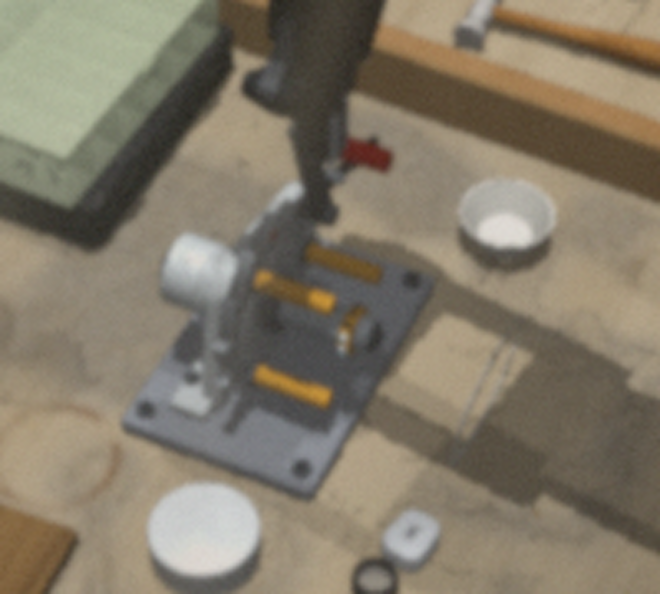

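View pics/t1.png

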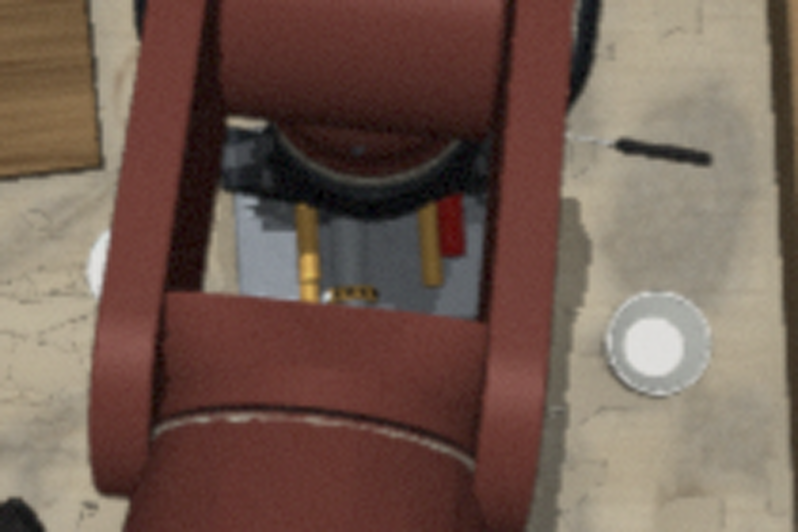

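Emit:
step_arm:
  moves:
    - [0,0,0,-0.023,0]
    - [0,0,0,-0.022,0]
    - [0,0,-0.005,0,0]
    - [0,0,-0.006,0,0]
    - [0,0,-0.006,0,0]
    - [0,0,-0.006,0,0]
    - [0,0,-0.006,0,0]

```text
t: 4.62
tool_pos: [0.5648, -0.0251, 0.1545]
tool_rot: [3.129, 0.074, 0.051]
contact_force: [0.2, 0.0, 0.5]
opening: -0.0001
```

```bash
python3 - <<'E'
from h import *
st()
S=ctrl.get_image("scene");cv2.imwrite("pics/s2.png",cv2.resize(S["color"][170:350,220:420,::-1],None,fx=3.3,fy=3.3,interpolation=cv2.INTER_CUBIC))
E
```

```text
t 4.62 head xyz mm [-22.4 -46.9 154.5] world [ 0.5648 -0.0251  0.1545] F [0.16 0.05 0.5 ] open -0.0001
 tool y [ 0.047 -0.999  0.013] z [ 0.033 -0.011 -0.999] yaw err to head -y deg -0.38 q [-0.17 -0.05  1.85 -0.01  1.31  1.35]
```

View pics/s2.png

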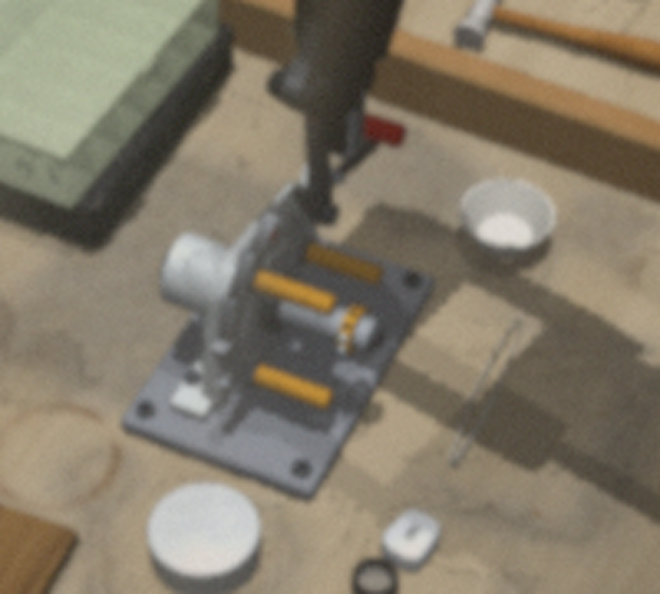

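```bash
python3 - <<'E'
from h import *
o=ctrl.get_obs();print(o["effort"].round(2),o["q"].round(4),o["dq"].round(4),o["wrist_torque"].round(2))
S=ctrl.get_image("scene");cv2.imwrite("pics/s3.png",S["color"][:,:,::-1])
st()
E
```

```text
[ 1.040e+00 -3.319e+01 -3.491e+01  1.400e-01 -4.000e-02 -2.000e-02] [-0.1743 -0.0512  1.8482 -0.0059  1.3101  1.3509] [ 0.0088  0.0057  0.0061  0.0047 -0.0018  0.0187] [-0.03  0.03 -0.03]
t 4.72 head xyz mm [-22.5 -47.1 154.1] world [ 0.5646 -0.0252  0.1541] F [0.06 0.03 0.14] open -0.0
 tool y [ 0.047 -0.999  0.013] z [ 0.032 -0.011 -0.999] yaw err to head -y deg -0.42 q [-0.17 -0.05  1.85 -0.01  1.31  1.35]
```

View pics/s3.png

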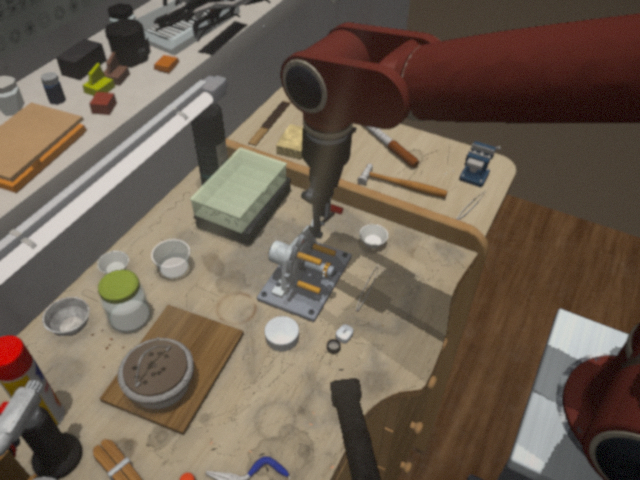

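Emit:
step_arm:
  moves:
    - [0,0,0,0,0]
    - [0,0,0,0,0]

```text
t: 4.97
tool_pos: [0.5644, -0.0252, 0.1537]
tool_rot: [3.129, 0.073, 0.049]
contact_force: [-0.1, 0.7, 0.5]
opening: 0.0
```

Emit:
step_arm:
  moves:
    - [0,0,0,-0.008,0]

```text
t: 5.1
tool_pos: [0.5648, -0.025, 0.146]
tool_rot: [3.129, 0.074, 0.051]
contact_force: [-0.3, 0.3, 0.5]
opening: -0.0001
```

```bash
python3 -c "from h import *;st()"
```

```text
t 5.1 head xyz mm [-22.3 -46.9 146. ] world [ 0.5648 -0.025   0.146 ] F [-0.29  0.29  0.5 ] open -0.0001
 tool y [ 0.047 -0.999  0.013] z [ 0.033 -0.011 -0.999] yaw err to head -y deg -0.4 q [-0.17 -0.04  1.86 -0.01  1.29  1.35]
```

Emit:
step_arm:
  moves:
    - [0,-0.004,-0.002,0,0]
    - [0,-0.003,-0.006,0,0]
    - [0,0,-0.006,0,0]
    - [0,0,-0.006,0,0]

```text
t: 5.6
tool_pos: [0.5563, -0.0458, 0.1443]
tool_rot: [3.129, 0.075, 0.047]
contact_force: [-1.0, 0.2, -0.0]
opening: -0.0002
```

```bash
python3 - <<'E'
from h import *
st()
S=ctrl.get_image("scene");cv2.imwrite("pics/s4.png",cv2.resize(S["color"][170:350,220:420,::-1],None,fx=3.3,fy=3.3,interpolation=cv2.INTER_CUBIC))
E
```

```text
t 5.6 head xyz mm [-32.  -67.2 144.3] world [ 0.5563 -0.0458  0.1443] F [-1.01  0.24 -0.04] open -0.0002
 tool y [ 0.048 -0.999  0.012] z [ 0.03  -0.011 -0.999] yaw err to head -y deg -0.34 q [-0.21 -0.06  1.87 -0.    1.3   1.31]
```

View pics/s4.png

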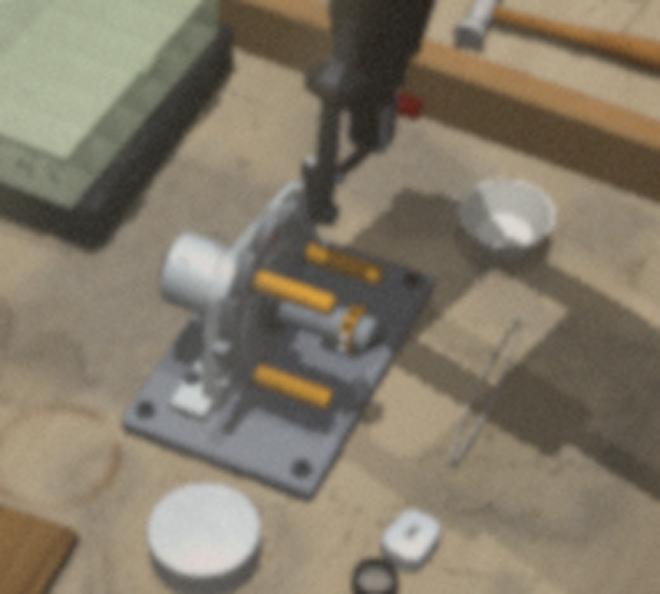

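```bash
python3 - <<'E'
from h import *
S=ctrl.get_image("scene")
for g in(.2,.3,.4,.5,.6,.8,1.02): print(g,((proj(S,h2w(POSE,tpin(g,-.05)))[0]-[220,170])*3.3).round())
cv2.imwrite("pics/s5.png",cv2.resize(S["color"][170:260,300:380,::-1],None,fx=6,fy=6,interpolation=cv2.INTER_CUBIC))
E
```

```text
0.2 [402. 138.]
0.3 [409. 127.]
0.4 [416. 117.]
0.5 [422. 109.]
0.6 [428. 102.]
0.8 [439.  93.]
1.02 [449.  90.]
```

View pics/s5.png

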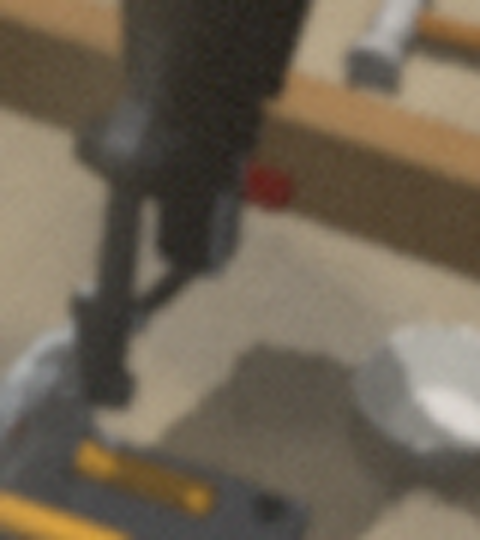

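Emit:
step_arm:
  moves:
    - [0,0,-0.006,0,0]
    - [0,0,-0.006,0,0]
    - [0,0,0,0,0]
    - [0,0,0,0,0]
    - [0,0,0,0,0]

```text
t: 6.32
tool_pos: [0.5566, -0.059, 0.1445]
tool_rot: [3.129, 0.074, 0.048]
contact_force: [0.1, 0.9, -0.9]
opening: -0.0
```

```bash
python3 - <<'E'
from h import *
st()
S=ctrl.get_image("scene")
cv2.imwrite("pics/s6.png",cv2.resize(S["color"][170:260,300:380,::-1],None,fx=6,fy=6,interpolation=cv2.INTER_CUBIC))
E
```

```text
t 6.33 head xyz mm [-32.4 -80.3 144.5] world [ 0.5566 -0.059   0.1445] F [ 0.09  0.9  -0.87] open -0.0
 tool y [ 0.047 -0.999  0.012] z [ 0.031 -0.011 -0.999] yaw err to head -y deg -0.4 q [-0.24 -0.05  1.87 -0.    1.29  1.29]
```

View pics/s6.png

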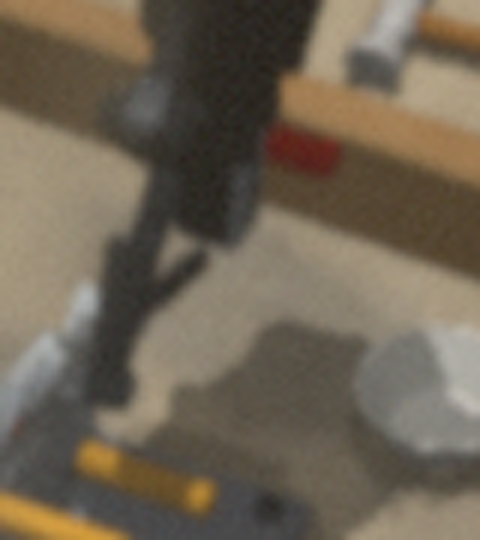

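Emit:
step_arm:
  moves:
    - [0,0,0.01,0.025,0]
    - [0,0,0.01,0.025,0]
    - [0,0,0.03,0,0]
    - [0,-0.002,0.03,0,0]
    - [0,-0.002,0.03,0,0]
    - [0,0,0.022,0,0]
    - [0,0,0,0,0]

```text
t: 7.25
tool_pos: [0.5519, 0.0776, 0.1963]
tool_rot: [3.129, 0.074, 0.048]
contact_force: [-0.8, 0.3, 0.6]
opening: -0.0003
```

```bash
python3 - <<'E'
from h import *
st()
S=ctrl.get_image("scene")
cv2.imwrite("pics/s7.png",cv2.resize(S["color"][170:350,220:420,::-1],None,fx=3.3,fy=3.3,interpolation=cv2.INTER_CUBIC))
E
```

```text
t 7.25 head xyz mm [-29.7  56.3 196.3] world [0.5519 0.0776 0.1963] F [-0.75  0.3   0.59] open -0.0003
 tool y [ 0.047 -0.999  0.012] z [ 0.031 -0.01  -0.999] yaw err to head -y deg -0.38 q [ 0.01 -0.1   1.83 -0.01  1.39  1.54]
```

View pics/s7.png

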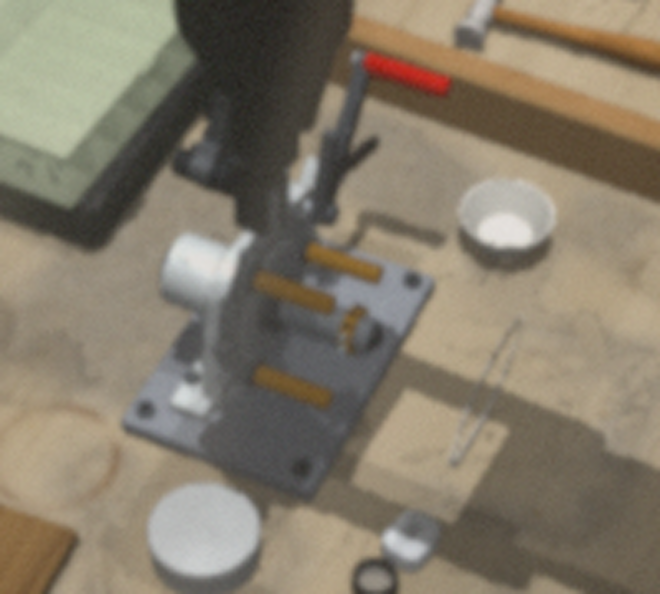

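Emit:
step_arm:
  moves:
    - [0,0,0,-0.02,0]
    - [0,0,0,-0.02,0]
    - [0,0,0,-0.02,0]
    - [0,0,0,-0.015,0]
    - [0,0,0,-0.015,0]
    - [0,0,0,-0.003,0]

```text
t: 8.05
tool_pos: [0.55, 0.073, 0.0945]
tool_rot: [3.128, 0.065, 0.041]
contact_force: [-1.2, -0.1, 0.1]
opening: 0.0001
```

```bash
python3 - <<'E'
from h import *
st()
S=ctrl.get_image("scene")
cv2.imwrite("pics/s8.png",cv2.resize(S["color"][170:350,220:420,::-1],None,fx=3.3,fy=3.3,interpolation=cv2.INTER_CUBIC))
E
```

```text
t 8.05 head xyz mm [-31.9  51.7  94.5] world [0.55   0.073  0.0945] F [-1.21 -0.05  0.15] open 0.0001
 tool y [ 0.041 -0.999  0.013] z [ 0.027 -0.012 -1.   ] yaw err to head -y deg -0.72 q [ 0.   -0.    1.91 -0.01  1.21  1.54]
```

View pics/s8.png

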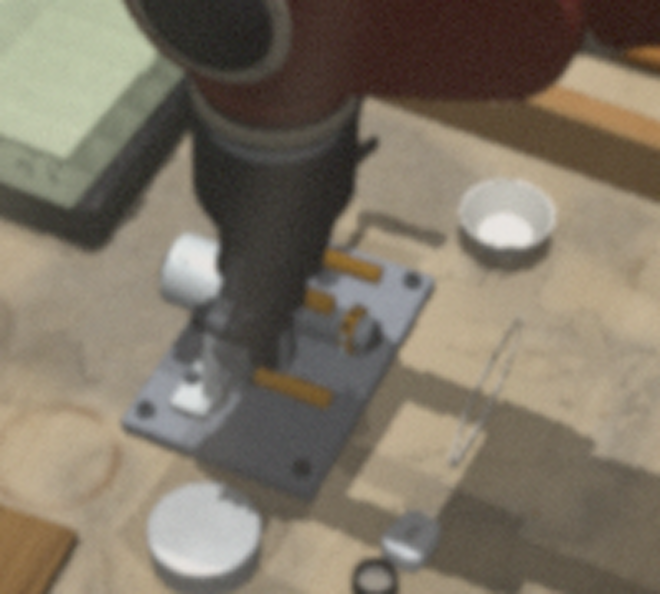

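Emit:
step_arm:
  moves:
    - [0,0,-0.006,0.004,0]
    - [0,0,-0.005,0,0]
    - [0,0,-0.004,0,0]
    - [0,0,-0.004,0,0]
    - [0,0,0,0,0]

```text
t: 8.72
tool_pos: [0.5527, 0.0536, 0.103]
tool_rot: [3.13, 0.065, 0.053]
contact_force: [1.0, 0.2, -0.2]
opening: 0.0002
```

```bash
cat >> h.py <<'E'
def look(n):
    st(); S=ctrl.get_image("scene")
    cv2.imwrite(f"pics/{n}.png",cv2.resize(S["color"][210:310,260:360,::-1],None,fx=6,fy=6,interpolation=cv2.INTER_CUBIC))
    for k in(0,1,2):
        print(k,[(q,*((proj(S,h2w(POSE,wpin(q-k*2.0944,-.05)))[0]-[260,210])*6).round().astype(int)) for q in(-.05,.1,.2,.3,.4,.5)])
E
python3 -c "from h import *;look('s9')"
```

```text
t 8.72 head xyz mm [-30.2  32.2 103. ] world [0.5527 0.0536 0.103 ] F [ 1.04  0.18 -0.17] open 0.0002
 tool y [ 0.041 -0.999  0.011] z [ 0.034 -0.01  -0.999] yaw err to head -y deg -0.71 q [-0.03 -0.02  1.91 -0.01  1.22  1.5 ]
0 [(-0.05, np.int64(365), np.int64(315)), (0.1, np.int64(373), np.int64(295)), (0.2, np.int64(380), np.int64(283)), (0.3, np.int64(386), np.int64(271)), (0.4, np.int64(392), np.int64(260)), (0.5, np.int64(398), np.int64(250))]
1 [(-0.05, np.int64(358), np.int64(487)), (0.1, np.int64(350), np.int64(491)), (0.2, np.int64(346), np.int64(492)), (0.3, np.int64(342), np.int64(492)), (0.4, np.int64(339), np.int64(490)), (0.5, np.int64(336), np.int64(487))]
2 [(-0.05, np.int64(450), np.int64(262)), (0.1, np.int64(449), np.int64(277)), (0.2, np.int64(447), np.int64(289)), (0.3, np.int64(445), np.int64(301)), (0.4, np.int64(442), np.int64(313)), (0.5, np.int64(439), np.int64(326))]
```

View pics/s9.png

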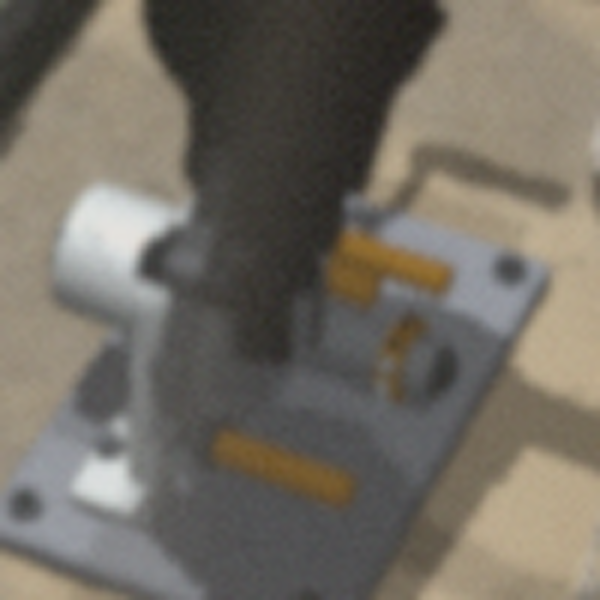

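Emit:
step_arm:
  moves:
    - [0,0,-0.003,0,0]
    - [0,0,-0.003,0,0]
    - [0,0,-0.003,0,0]
    - [0,0,0,0,0]
    - [0,0,0,0,0]

```text
t: 9.4
tool_pos: [0.5529, 0.0441, 0.103]
tool_rot: [3.13, 0.066, 0.053]
contact_force: [0.3, 2.3, 1.9]
opening: 0.0002
```

```bash
python3 -c "from h import *;look('s10')"
```

```text
t 9.4 head xyz mm [-30.5  22.8 103. ] world [0.5529 0.0441 0.103 ] F [0.33 2.35 1.88] open 0.0002
 tool y [ 0.042 -0.999  0.011] z [ 0.034 -0.01  -0.999] yaw err to head -y deg -0.7 q [-0.05 -0.02  1.91 -0.01  1.22  1.48]
0 [(-0.05, np.int64(365), np.int64(315)), (0.1, np.int64(373), np.int64(295)), (0.2, np.int64(380), np.int64(283)), (0.3, np.int64(386), np.int64(271)), (0.4, np.int64(392), np.int64(260)), (0.5, np.int64(398), np.int64(250))]
1 [(-0.05, np.int64(358), np.int64(487)), (0.1, np.int64(350), np.int64(491)), (0.2, np.int64(346), np.int64(492)), (0.3, np.int64(342), np.int64(492)), (0.4, np.int64(339), np.int64(490)), (0.5, np.int64(336), np.int64(487))]
2 [(-0.05, np.int64(450), np.int64(262)), (0.1, np.int64(449), np.int64(277)), (0.2, np.int64(447), np.int64(289)), (0.3, np.int64(445), np.int64(301)), (0.4, np.int64(442), np.int64(313)), (0.5, np.int64(439), np.int64(326))]
```

View pics/s10.png

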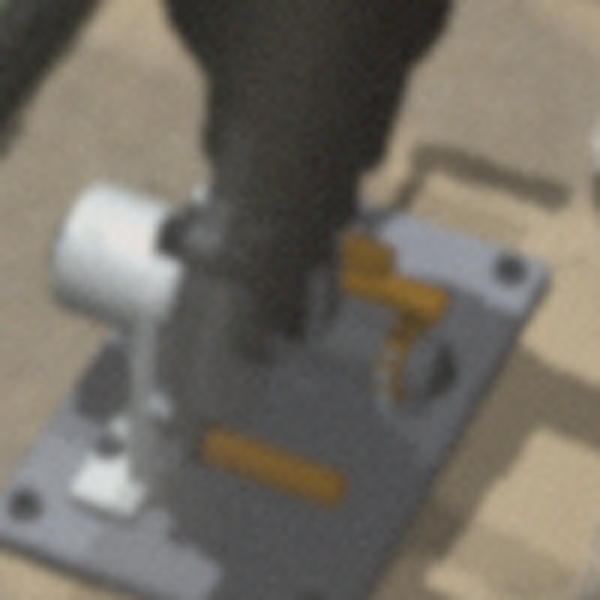

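Emit:
step_arm:
  moves:
    - [0,0,-0.002,0,0]
    - [0,0,0,0,0]
    - [0,0,0,0,0]
    - [0,0,0.008,0,0]
    - [0,0,0.012,0.01,0]
    - [0,0,0.01,0.025,0]
    - [0,0,0,0.025,0]
    - [0,0,0,0.025,0]
    - [0,0,0,0.02,0]
    - [0,0,0,0,0]

```text
t: 10.7
tool_pos: [0.5516, 0.0762, 0.2128]
tool_rot: [3.128, 0.07, 0.052]
contact_force: [-0.5, 0.9, -0.2]
opening: 0.0002
```

```bash
python3 -c "
from h import *
look('s11')
T=ctrl.get_image('top');cv2.imwrite('pics/t11.png',cv2.resize(T['color'][170:310,220:430,::-1],None,fx=3.8,fy=3.8,interpolation=cv2.INTER_CUBIC))"
```

```text
t 10.7 head xyz mm [-30.1  54.9 212.8] world [0.5516 0.0762 0.2128] F [-0.46  0.88 -0.21] open 0.0002
 tool y [ 0.044 -0.999  0.013] z [ 0.033 -0.011 -0.999] yaw err to head -y deg -0.55 q [ 0.01 -0.12  1.81 -0.01  1.42  1.54]
0 [(-0.05, np.int64(365), np.int64(315)), (0.1, np.int64(373), np.int64(295)), (0.2, np.int64(380), np.int64(283)), (0.3, np.int64(386), np.int64(271)), (0.4, np.int64(392), np.int64(260)), (0.5, np.int64(398), np.int64(250))]
1 [(-0.05, np.int64(358), np.int64(487)), (0.1, np.int64(350), np.int64(491)), (0.2, np.int64(346), np.int64(492)), (0.3, np.int64(342), np.int64(492)), (0.4, np.int64(339), np.int64(490)), (0.5, np.int64(336), np.int64(487))]
2 [(-0.05, np.int64(450), np.int64(262)), (0.1, np.int64(449), np.int64(277)), (0.2, np.int64(447), np.int64(289)), (0.3, np.int64(445), np.int64(301)), (0.4, np.int64(442), np.int64(313)), (0.5, np.int64(439), np.int64(326))]
```

View pics/s11.png

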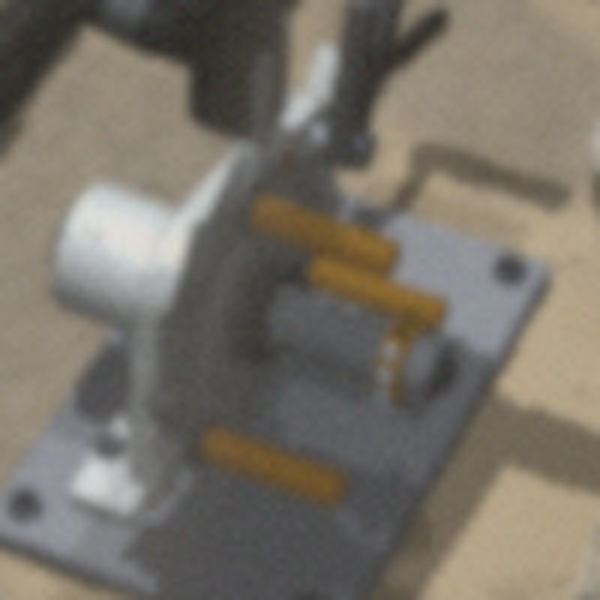

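Emit:
step_arm:
  moves:
    - [0,0.001,-0.02,0,0]
    - [0,0.002,-0.035,0,0]
    - [0,0.002,-0.035,0,0]
    - [0,0.002,-0.035,0,0]
    - [0,0.002,-0.035,0,0]
    - [0,0.002,-0.03,0,0]
    - [0,0.001,-0.02,0,0]
    - [0,0,0,0,0]

```text
t: 11.8
tool_pos: [0.5555, -0.1476, 0.1988]
tool_rot: [3.131, 0.063, 0.017]
contact_force: [0.4, 0.4, 0.7]
opening: -0.0
```

```bash
python3 -c "from h import *;look('s12')"
```

```text
t 11.8 head xyz mm [ -38.3 -168.8  198.8] world [ 0.5555 -0.1476  0.1988] F [0.45 0.37 0.67] open -0.0
 tool y [ 0.04  -0.999  0.011] z [ 0.011 -0.01  -1.   ] yaw err to head -y deg -0.78 q [-0.39 -0.05  1.77 -0.01  1.41  1.14]
0 [(-0.05, np.int64(365), np.int64(315)), (0.1, np.int64(373), np.int64(295)), (0.2, np.int64(380), np.int64(283)), (0.3, np.int64(386), np.int64(271)), (0.4, np.int64(392), np.int64(260)), (0.5, np.int64(398), np.int64(250))]
1 [(-0.05, np.int64(358), np.int64(487)), (0.1, np.int64(350), np.int64(491)), (0.2, np.int64(346), np.int64(492)), (0.3, np.int64(342), np.int64(492)), (0.4, np.int64(339), np.int64(490)), (0.5, np.int64(336), np.int64(487))]
2 [(-0.05, np.int64(450), np.int64(262)), (0.1, np.int64(449), np.int64(277)), (0.2, np.int64(447), np.int64(289)), (0.3, np.int64(445), np.int64(301)), (0.4, np.int64(442), np.int64(313)), (0.5, np.int64(439), np.int64(326))]
```

View pics/s12.png

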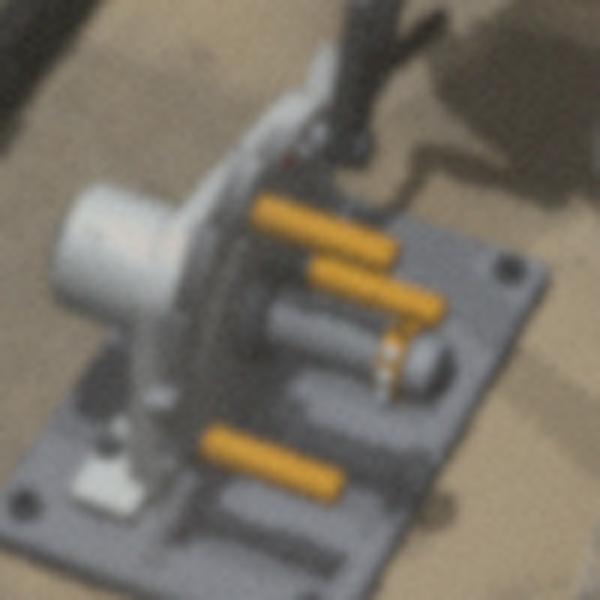

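Emit:
step_arm:
  moves:
    - [0,0.003,0,-0.02,0]
    - [0,0.003,0,-0.02,0]
    - [0,0,0,-0.015,0]
    - [0,0,0,-0.01,0]
    - [0,0,0,0,0]

```text
t: 12.48
tool_pos: [0.5604, -0.143, 0.1265]
tool_rot: [3.133, 0.072, 0.011]
contact_force: [0.0, 0.1, 0.2]
opening: 0.0001
```

```bash
python3 - <<'E'
from h import *
st()
S=ctrl.get_image("scene")
cv2.imwrite("pics/s13.png",cv2.resize(S["color"][170:260,300:400,::-1],None,fx=6,fy=6,interpolation=cv2.INTER_CUBIC))
E
```

```text
t 12.47 head xyz mm [ -33.1 -164.4  126.5] world [ 0.5604 -0.143   0.1265] F [0.   0.07 0.19] open 0.0001
 tool y [ 0.046 -0.999  0.008] z [ 0.007 -0.007 -1.   ] yaw err to head -y deg -0.47 q [-0.38  0.02  1.82 -0.    1.29  1.15]
```

View pics/s13.png

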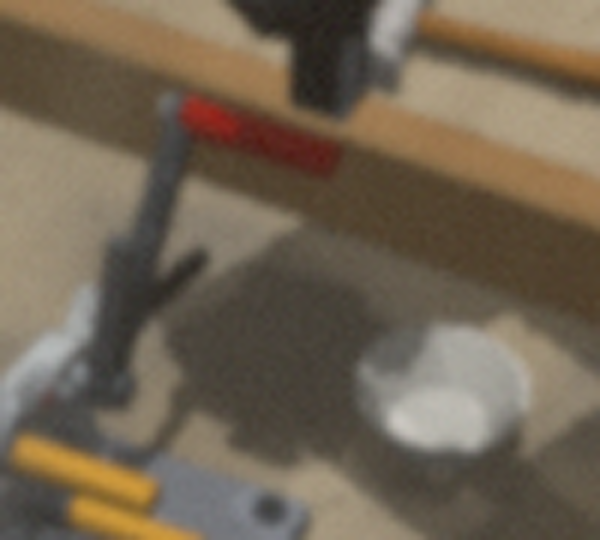

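Emit:
step_arm:
  moves:
    - [0,-0.0005,0.006,0,0]
    - [0,-0.0005,0.006,0,0]
    - [0,-0.0005,0.006,0,0]
    - [0,-0.0005,0.006,0,0]
    - [0,-0.0005,0.006,0,0]
    - [0,-0.0005,0.006,0,0]
    - [0,-0.0005,0.006,0,0]
    - [0,-0.0005,0.006,0,0]

```text
t: 13.52
tool_pos: [0.5607, -0.1013, 0.1403]
tool_rot: [3.11, 0.071, 0.03]
contact_force: [0.6, 0.2, 0.6]
opening: -0.0003
```

```bash
python3 - <<'E'
from h import *
st()
S=ctrl.get_image("scene")
cv2.imwrite("pics/s14.png",cv2.resize(S["color"][170:260,300:400,::-1],None,fx=6,fy=6,interpolation=cv2.INTER_CUBIC))
E
```

```text
t 13.53 head xyz mm [ -30.5 -122.9  140.3] world [ 0.5607 -0.1013  0.1403] F [0.57 0.17 0.62] open -0.0003
 tool y [ 0.045 -0.998  0.031] z [ 0.02  -0.03  -0.999] yaw err to head -y deg -0.48 q [-0.3  -0.02  1.84 -0.02  1.29  1.23]
```

View pics/s14.png

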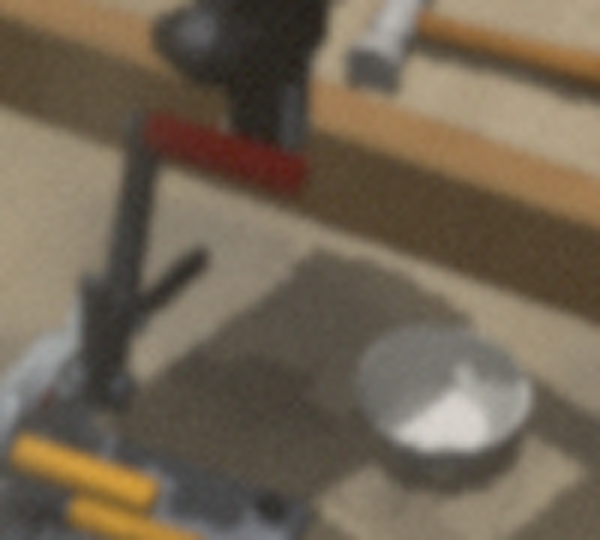

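Emit:
step_arm:
  moves:
    - [0,-0.0005,0.006,-0.004,0]
    - [0,-0.0005,0.006,-0.004,0]
    - [0,-0.0005,0.006,-0.002,0]
    - [0,0,0.004,-0.001,0]

```text
t: 14.08
tool_pos: [0.5579, -0.0761, 0.1264]
tool_rot: [3.113, 0.073, 0.025]
contact_force: [0.4, -0.6, 0.9]
opening: -0.0001
```

```bash
python3 - <<'E'
from h import *
st()
S=ctrl.get_image("scene")
for g in(.1,.2,.3,.4,.5,.6): print(g,((proj(S,h2w(POSE,tpin(g,-.05)))[0]-[300,170])*6).round())
cv2.imwrite("pics/s15.png",cv2.resize(S["color"][170:260,300:400,::-1],None,fx=6,fy=6,interpolation=cv2.INTER_CUBIC))
E
```

```text
t 14.07 head xyz mm [-32.  -97.5 126.4] world [ 0.5579 -0.0761  0.1264] F [ 0.41 -0.61  0.91] open -0.0001
 tool y [ 0.047 -0.999  0.028] z [ 0.017 -0.027 -0.999] yaw err to head -y deg -0.42 q [-0.26 -0.02  1.87 -0.02  1.27  1.27]
0.1 [240. 273.]
0.2 [252. 251.]
0.3 [264. 231.]
0.4 [276. 213.]
0.5 [287. 198.]
0.6 [298. 185.]
```

View pics/s15.png

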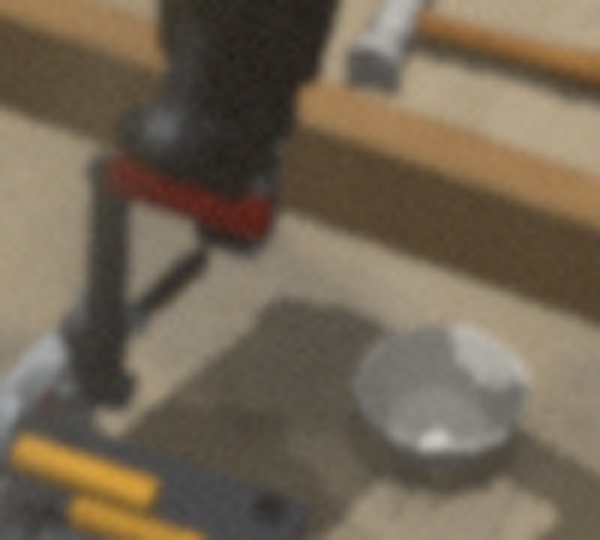

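Emit:
step_arm:
  moves:
    - [0,0,0.004,0,0]
    - [0,0,0.004,0,0]
    - [0,0,0.003,0,0]
    - [0,0,0,0,0]
    - [0,0,0,0,0]
    - [0,0,0,0,0]

```text
t: 14.88
tool_pos: [0.5582, -0.0641, 0.1267]
tool_rot: [3.113, 0.073, 0.026]
contact_force: [0.7, -0.1, 0.2]
opening: -0.0004
```

```bash
python3 - <<'E'
from h import *
st()
S=ctrl.get_image("scene")
cv2.imwrite("pics/s16.png",cv2.resize(S["color"][170:290,270:390,::-1],None,fx=5,fy=5,interpolation=cv2.INTER_CUBIC))
E
```

```text
t 14.88 head xyz mm [-31.1 -85.6 126.7] world [ 0.5582 -0.0641  0.1267] F [ 0.73 -0.06  0.19] open -0.0004
 tool y [ 0.047 -0.999  0.028] z [ 0.017 -0.027 -0.999] yaw err to head -y deg -0.41 q [-0.24 -0.02  1.87 -0.02  1.27  1.3 ]
```

View pics/s16.png

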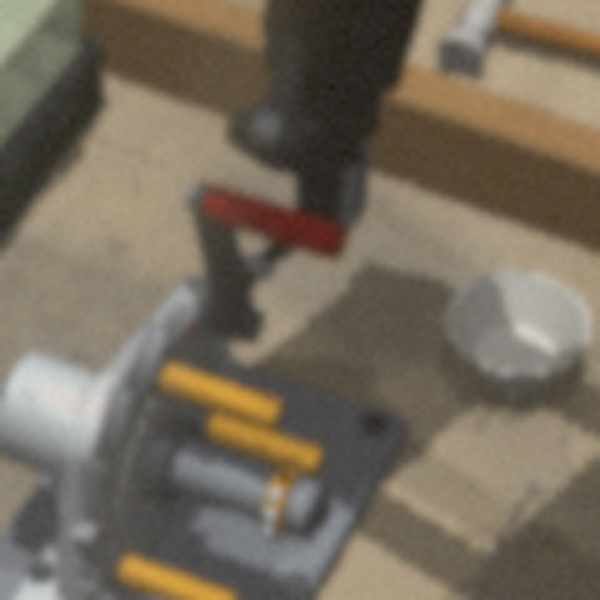

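Emit:
step_arm:
  moves:
    - [0,0,-0.01,0,0]
    - [0,0,-0.005,0.02,0]
    - [0,0,0,0.035,0]
    - [0,0,0,0.03,0]
    - [0,0,0.02,0.005,0]
    - [0,-0.001,0.035,0.003,0]
    - [0,-0.002,0.04,0,0]
    - [0,-0.002,0.035,0,0]
    - [0,-0.001,0.02,0,0]
    - [0,0,0,0,0]

```text
t: 16.18
tool_pos: [0.5498, 0.0769, 0.2256]
tool_rot: [3.114, 0.071, 0.027]
contact_force: [0.5, 0.5, -0.0]
opening: 0.0001
```

```bash
python3 -c "from h import *;look('s17')"
```

```text
t 16.18 head xyz mm [-31.9  55.7 225.6] world [0.5498 0.0769 0.2256] F [ 0.53  0.49 -0.02] open 0.0001
 tool y [ 0.045 -0.999  0.027] z [ 0.018 -0.026 -1.   ] yaw err to head -y deg -0.5 q [ 0.02 -0.12  1.79 -0.03  1.45  1.55]
0 [(-0.05, np.int64(365), np.int64(315)), (0.1, np.int64(373), np.int64(295)), (0.2, np.int64(380), np.int64(283)), (0.3, np.int64(386), np.int64(271)), (0.4, np.int64(392), np.int64(260)), (0.5, np.int64(398), np.int64(250))]
1 [(-0.05, np.int64(358), np.int64(487)), (0.1, np.int64(350), np.int64(491)), (0.2, np.int64(346), np.int64(492)), (0.3, np.int64(342), np.int64(492)), (0.4, np.int64(339), np.int64(490)), (0.5, np.int64(336), np.int64(487))]
2 [(-0.05, np.int64(450), np.int64(262)), (0.1, np.int64(449), np.int64(277)), (0.2, np.int64(447), np.int64(289)), (0.3, np.int64(445), np.int64(301)), (0.4, np.int64(442), np.int64(313)), (0.5, np.int64(439), np.int64(326))]
```

View pics/s17.png

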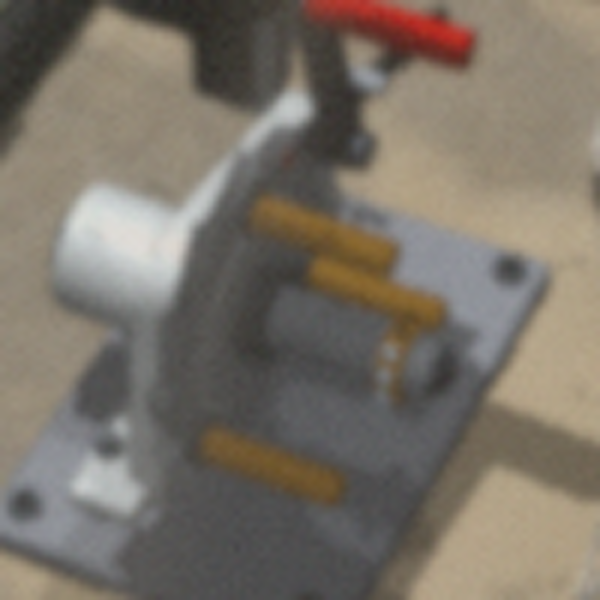

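Emit:
step_arm:
  moves:
    - [0,0,0,-0.025,0]
    - [0,0,0,-0.025,0]
    - [0,0,0,-0.025,0]
    - [0,0,0,-0.02,0]
    - [0,0,0,-0.015,0]
    - [0,0,0,-0.007,0]
    - [0,0,0,0,0]

```text
t: 17.1
tool_pos: [0.5498, 0.0719, 0.105]
tool_rot: [3.113, 0.06, 0.028]
contact_force: [-0.5, 0.8, 0.6]
opening: 0.0001
```

```bash
python3 -c "from h import *;st()"
```

```text
t 17.1 head xyz mm [-32.1  50.7 105. ] world [0.5498 0.0719 0.105 ] F [-0.49  0.81  0.55] open 0.0001
 tool y [ 0.038 -0.999  0.028] z [ 0.018 -0.028 -0.999] yaw err to head -y deg -0.88 q [ 0.01 -0.01  1.9  -0.03  1.24  1.55]
```

Emit:
step_arm:
  moves:
    - [0,0,-0.01,0,0]
    - [0,0,-0.009,0,0]
    - [0,0,-0.006,0,0]
    - [0,0,-0.003,0,0]
    - [0,0,0,0,0]

```text
t: 17.73
tool_pos: [0.5517, 0.0414, 0.108]
tool_rot: [3.112, 0.059, 0.036]
contact_force: [-0.6, 0.1, -0.3]
opening: -0.0
```

```bash
python3 -c "from h import *;st()"
```

```text
t 17.73 head xyz mm [-31.9  20.1 108. ] world [0.5517 0.0414 0.108 ] F [-0.63  0.06 -0.26] open -0.0
 tool y [ 0.038 -0.999  0.029] z [ 0.023 -0.028 -0.999] yaw err to head -y deg -0.93 q [-0.05 -0.02  1.9  -0.03  1.24  1.5 ]
```

Emit:
step_arm:
  moves:
    - [0,0,-0.0015,-0.001,0]
    - [0,0,-0.0015,0,0]
    - [0,0,0,0,0]

```text
t: 18.1
tool_pos: [0.552, 0.0392, 0.1076]
tool_rot: [3.114, 0.06, 0.037]
contact_force: [-0.4, 0.1, 0.9]
opening: -0.0002
```

Emit:
step_arm:
  moves:
    - [0,0,-0.0015,0,0]
    - [0,0,0,0,0]

```text
t: 18.35
tool_pos: [0.5521, 0.0377, 0.1077]
tool_rot: [3.114, 0.061, 0.038]
contact_force: [-0.5, 0.2, 1.3]
opening: -0.0001
```

```bash
python3 -c "from h import *;look('s18')"
```

```text
t 18.35 head xyz mm [-31.7  16.5 107.7] world [0.5521 0.0377 0.1077] F [-0.47  0.18  1.25] open -0.0001
 tool y [ 0.039 -0.999  0.028] z [ 0.025 -0.027 -0.999] yaw err to head -y deg -0.87 q [-0.05 -0.02  1.9  -0.03  1.23  1.49]
0 [(-0.05, np.int64(365), np.int64(315)), (0.1, np.int64(373), np.int64(295)), (0.2, np.int64(380), np.int64(283)), (0.3, np.int64(386), np.int64(271)), (0.4, np.int64(392), np.int64(260)), (0.5, np.int64(398), np.int64(250))]
1 [(-0.05, np.int64(358), np.int64(487)), (0.1, np.int64(350), np.int64(491)), (0.2, np.int64(346), np.int64(492)), (0.3, np.int64(342), np.int64(492)), (0.4, np.int64(339), np.int64(490)), (0.5, np.int64(336), np.int64(487))]
2 [(-0.05, np.int64(450), np.int64(262)), (0.1, np.int64(449), np.int64(277)), (0.2, np.int64(447), np.int64(289)), (0.3, np.int64(445), np.int64(301)), (0.4, np.int64(442), np.int64(313)), (0.5, np.int64(439), np.int64(326))]
```

View pics/s18.png

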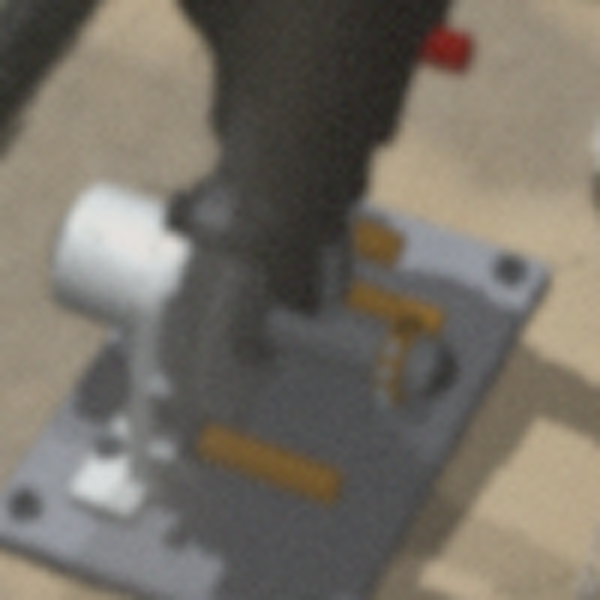

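Emit:
step_arm:
  moves:
    - [0,0,-0.001,0,0]
    - [0,0,0,0,0]

```text
t: 18.65
tool_pos: [0.5521, 0.0368, 0.1077]
tool_rot: [3.114, 0.061, 0.038]
contact_force: [0.1, 1.1, 0.8]
opening: 0.0002
```

Emit:
step_arm:
  moves:
    - [0,0,-0.001,0,0]
    - [0,0,0,0,0]

```text
t: 18.9
tool_pos: [0.5521, 0.0366, 0.1077]
tool_rot: [3.116, 0.061, 0.038]
contact_force: [0.2, 1.7, 1.9]
opening: -0.0001
```

Emit:
step_arm:
  moves:
    - [0,0,-0.001,0,0]
    - [0,0,0,0,0]

```text
t: 19.15
tool_pos: [0.5521, 0.0365, 0.1077]
tool_rot: [3.118, 0.061, 0.038]
contact_force: [1.1, 3.1, 1.8]
opening: -0.0002
```

Emit:
step_arm:
  moves:
    - [0,0,-0.002,0,0]

```text
t: 19.27
tool_pos: [0.5521, 0.036, 0.1077]
tool_rot: [3.121, 0.061, 0.039]
contact_force: [0.2, 11.1, 1.2]
opening: -0.0001
```

Emit:
step_arm:
  moves:
    - [0,0,-0.002,0,0]

```text
t: 19.4
tool_pos: [0.5522, 0.036, 0.1078]
tool_rot: [3.126, 0.061, 0.039]
contact_force: [-0.2, 10.9, 3.1]
opening: 0.0
```

```bash
python3 -c "from h import *;look('s19')"
```

```text
t 19.4 head xyz mm [-31.7  14.8 107.8] world [0.5522 0.036  0.1078] F [-0.17 10.86  3.1 ] open 0.0
 tool y [ 0.039 -0.999  0.015] z [ 0.025 -0.014 -1.   ] yaw err to head -y deg -0.88 q [-0.06 -0.02  1.9  -0.01  1.23  1.47]
0 [(-0.05, np.int64(365), np.int64(315)), (0.1, np.int64(373), np.int64(295)), (0.2, np.int64(380), np.int64(283)), (0.3, np.int64(386), np.int64(271)), (0.4, np.int64(392), np.int64(260)), (0.5, np.int64(398), np.int64(250))]
1 [(-0.05, np.int64(358), np.int64(487)), (0.1, np.int64(350), np.int64(491)), (0.2, np.int64(346), np.int64(492)), (0.3, np.int64(342), np.int64(492)), (0.4, np.int64(339), np.int64(490)), (0.5, np.int64(336), np.int64(487))]
2 [(-0.05, np.int64(450), np.int64(262)), (0.1, np.int64(449), np.int64(277)), (0.2, np.int64(447), np.int64(289)), (0.3, np.int64(445), np.int64(301)), (0.4, np.int64(442), np.int64(313)), (0.5, np.int64(439), np.int64(326))]
```

View pics/s19.png

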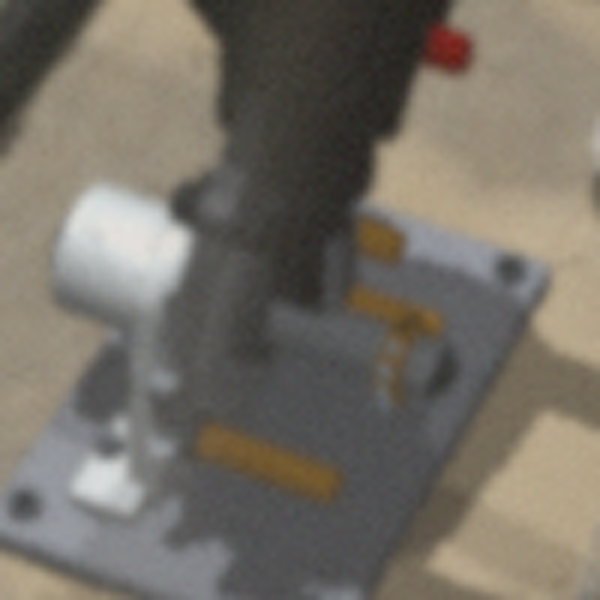

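Emit:
step_arm:
  moves:
    - [0,0,0.004,0,0]
    - [0,0,0.008,0,0]
    - [0,0,0.015,0.01,0]
    - [0,0,0.01,0.025,0]
    - [0,0,0,0.03,0]
    - [0,0,0,0.03,0]
    - [0,0,0.03,0.02,0]
    - [0,0,0.04,0,0]
    - [0,0,0.04,0,0]
    - [0,-0.02,0.03,0,0]
    - [0,0,0,0,0]

```text
t: 20.82
tool_pos: [0.5308, 0.2212, 0.2323]
tool_rot: [3.12, 0.061, 0.047]
contact_force: [-0.7, -0.9, -0.6]
opening: 0.0001
```

```bash
python3 - <<'E'
from h import *
look('s20')
S=ctrl.get_image("scene");print(((proj(S,h2w(POSE,[tpin(g,-.05) for g in(0,.05,.14)]))-[260,210])*6).round())
T=ctrl.get_image('top');cv2.imwrite('pics/t20.png',cv2.resize(T['color'][170:310,220:430,::-1],None,fx=3.8,fy=3.8,interpolation=cv2.INTER_CUBIC))
E
```

```text
t 20.82 head xyz mm [-43.  200.8 232.3] world [0.5308 0.2212 0.2323] F [-0.73 -0.89 -0.59] open 0.0001
 tool y [ 0.039 -0.999  0.021] z [ 0.031 -0.02  -0.999] yaw err to head -y deg -0.86 q [ 0.28 -0.08  1.74 -0.03  1.45  1.81]
0 [(-0.05, np.int64(365), np.int64(315)), (0.1, np.int64(373), np.int64(295)), (0.2, np.int64(380), np.int64(283)), (0.3, np.int64(386), np.int64(271)), (0.4, np.int64(392), np.int64(260)), (0.5, np.int64(398), np.int64(250))]
1 [(-0.05, np.int64(358), np.int64(487)), (0.1, np.int64(350), np.int64(491)), (0.2, np.int64(346), np.int64(492)), (0.3, np.int64(342), np.int64(492)), (0.4, np.int64(339), np.int64(490)), (0.5, np.int64(336), np.int64(487))]
2 [(-0.05, np.int64(450), np.int64(262)), (0.1, np.int64(449), np.int64(277)), (0.2, np.int64(447), np.int64(289)), (0.3, np.int64(445), np.int64(301)), (0.4, np.int64(442), np.int64(313)), (0.5, np.int64(439), np.int64(326))]
[[468.  57.]
 [474.  45.]
 [485.  24.]]
```

View pics/s20.png

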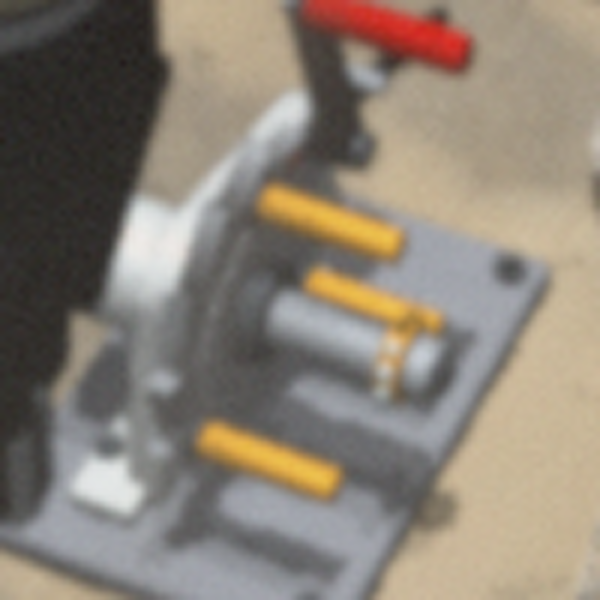

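View pics/t20.png

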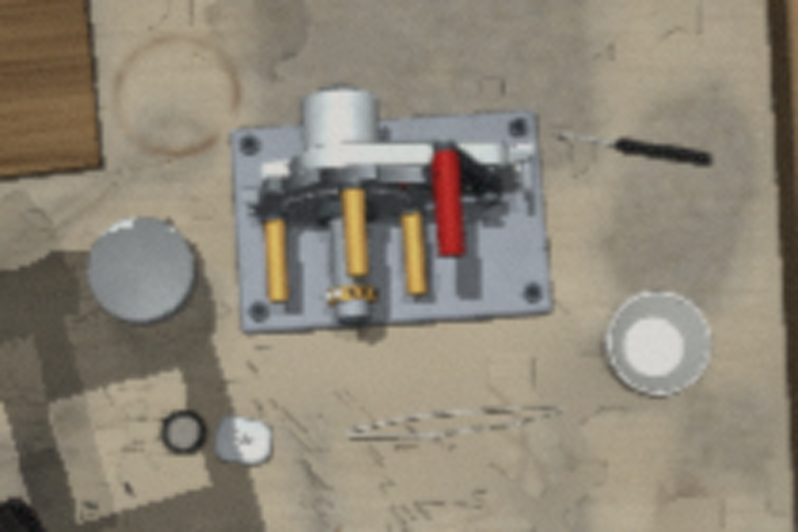

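```bash
python3 - <<'E'
from h import *
from scipy.optimize import least_squares
S=ctrl.get_image("scene");T=ctrl.get_image("top")
s=lambda u,v:np.array([u/6+260,v/6+210])
t=lambda u,v:np.array([u/3.8+220,v/3.8+170])
ob=[(S,0,s(400,242)),(S,2.0944,s(438,320)),(S,-2.0944,s(336,483)),(T,0,t(357,274)),(T,2.0944,t(416,293)),(T,-2.0944,t(280,299))]
def f(v,joint):
    P=POSE+([v[1],v[2],0] if joint else 0)
    return np.concatenate([proj(p,h2w(P,wpin(v[0]+k,-.05)))[0]-uv for p,k,uv in ob])
for j in(0,1):
    r=least_squares(f,[.5,0,0][:1+2*j],args=(j,));print(r.x.round(3),r.fun.reshape(-1,2).round(1).tolist())
E
```

```text
[0.512] [[-0.2, 1.2], [0.1, 1.3], [-0.1, 0.6], [-0.1, -0.9], [0.3, -1.0], [-0.3, -0.8]]
[ 0.511 -0.    -0.001] [[0.3, 1.0], [0.5, 1.0], [0.3, 0.4], [0.4, -0.7], [0.8, -0.8], [0.1, -0.6]]
```

```bash
python3 -c "
from h import *
print(ctrl.finish_job())"
```

```text
the job is handed in; nothing more can be done
None
```

The wheel is one notch back with the pawl down in that notch, and the job is handed in at about 21 s of the 64 s. The hand-in gives no verdict.

- **What I did:** With the fingers shut, I flipped the pawl onto its stop, at about 1.02 rad in the picture. I then pushed the wheel back to about 0.38 rad by its upper pin and tipped the pawl, which dropped into the notch. Finally I pushed the wheel on until it stopped: the push reached 11 N with no further motion, so the tooth was bearing on the pawl. The fingers then backed well clear.
- **Last checks:**
  - **Wheel:** a fit to the pin ends in both cameras puts it at about 0.51 rad. The target is 0.5236 rad, and 0.4736 to 0.5636 rad is accepted.
  - **Pawl:** about 0.02 rad, fully down.
  - **Loose things:** they looked unmoved in the top view by eye; I did not measure them.
  - **Contact:** the force on the tool was about 1 N, which is noise, so nothing was being touched.
- **What disagreed:**
  - **First descent:** it stopped about 15 mm short, and the tool drifted about 8 mm and tilted about 2 degrees. I did not find out why, but I measured no significant force there.
  - **Tipping the pawl:** the tool rode up 14 mm on the thumb pin, and I corrected it.
  - **Single-view reading:** at the stop, the scene view alone suggested 0.47 to 0.5 rad, slightly below the two-camera fit.

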